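# Set stripped suspension bushes on the fitting board in reverse order

## Task

The four suspension bushes stand in a row on the grey steel plate, in the order they came off the car; move them all onto the pins of the wooden board in reverse order, counting each row from its own red end: the bush now nearest the plate's red end goes on the pin farthest from the board's red bar, the next on the pin beside that, and so on, until the bush farthest from the plate's red end is on the pin beside the red bar. Every bush must end upright and fully down on its pin; leave the tape roll, the can and the wood block where they are.

Things in the scene. Friction and masses are not known exactly. Their poses are not given: they have to be found in the camera images.
- bush_yellow: yellow suspension bush: a yellow plastic tube with a bright steel inner sleeve, outside diameter 48 mm, 51.5 mm tall, clear bore 24 mm right through, standing upright, 100 to 200 g. Origin on its axis at its underside; z up, yaw is of no account.
- bush_blue: blue suspension bush: a blue plastic tube with a bright steel inner sleeve, outside diameter 48 mm, 51.5 mm tall, clear bore 24 mm right through, standing upright, 100 to 200 g. Origin on its axis at its underside; z up, yaw is of no account.
- bush_green: green suspension bush: a green plastic tube with a bright steel inner sleeve, outside diameter 48 mm, 51.5 mm tall, clear bore 24 mm right through, standing upright, 100 to 200 g. Origin on its axis at its underside; z up, yaw is of no account.
- bush_white: white suspension bush: a white plastic tube with a bright steel inner sleeve, outside diameter 48 mm, 51.5 mm tall, clear bore 24 mm right through, standing upright, 100 to 200 g. Origin on its axis at its underside; z up, yaw is of no account.
- disc_yellow: yellow disc, diameter 62 mm, 5 mm thick, fixed on the grey plate; its pin (diameter 8 mm) rises 14 mm above it. At the start the yellow bush stands on it, bore round the pin, up to 6 mm off centre. Origin on its axis at its underside, 18 mm above the bench. The discs form a row at 75 mm pitch, order changing; their y axes run along the row to the plate's red end (a strip 28 mm high).
- disc_blue: blue disc, diameter 62 mm, 5 mm thick, fixed on the grey plate; its pin (diameter 8 mm) rises 14 mm above it. At the start the blue bush stands on it, bore round the pin, up to 6 mm off centre. Origin on its axis at its underside, 18 mm above the bench. The discs form a row at 75 mm pitch, order changing; their y axes run along the row to the plate's red end (a strip 28 mm high).
- disc_green: green disc, diameter 62 mm, 5 mm thick, fixed on the grey plate; its pin (diameter 8 mm) rises 14 mm above it. At the start the green bush stands on it, bore round the pin, up to 6 mm off centre. Origin on its axis at its underside, 18 mm above the bench. The discs form a row at 75 mm pitch, order changing; their y axes run along the row to the plate's red end (a strip 28 mm high).
- disc_white: white disc, diameter 62 mm, 5 mm thick, fixed on the grey plate; its pin (diameter 8 mm) rises 14 mm above it. At the start the white bush stands on it, bore round the pin, up to 6 mm off centre. Origin on its axis at its underside, 18 mm above the bench. The discs form a row at 75 mm pitch, order changing; their y axes run along the row to the plate's red end (a strip 28 mm high).
- board: wooden board, fixed, 90 (x) x 360 (y) x 18 mm; origin at the centre of its underside. Four pins, diameter 8 mm, at x = 0, y = -112.5, -37.5, 37.5, 112.5 mm, each in a black washer of diameter 62 mm; washer tops at z = 21 mm (a seated bush's underside), pin tops at z = 43 mm. It lies before or behind the plate (as big), rows roughly parallel along world y, over 120 mm apart.
- red_stop: red painted bar, 70 x 26 x 22 mm, fixed on top of one end of the wooden board (board y = +164 or -164 mm, z = 18 to 40 mm, small screw heads to 43 mm); it marks the board's red end. A like bar in grey marks the other end. Origin at the centre of its underside.
- tape: bystander: roll of black tape lying flat, diameter 90 mm, 48 mm high; origin at the centre of its underside.
- can: bystander: blue-labelled can standing upright, diameter 60 mm, 150 mm tall; origin at the centre of its underside.
- wood_block: bystander: pale wooden block, 70 x 100 x 45 mm; origin at the centre of its underside.
There are look-alikes about, which are no part of the job. Several things have the shape of the bush_green; the one meant has the colours described above.

How it is judged (in metres and radians):
At the end, for the whole second after the job is handed in: Counted from the red ends, the bushes are on the board's pins in the reverse of their discs' order on the plate: each within 11 mm of its pin along and across the board, underside within 4 mm of the washer's top, tilted under 0.12 rad, slower than 0.02 m/s and not touched by the fingers (((y of each of disc_blue, disc_green, disc_white in the frame of disc_yellow below 0.03 m and y of red_stop in the frame of board above 0.1 m and y of bush_yellow in the frame of board between -0.1235 and -0.1015 m) or (y of each of disc_blue, disc_green, disc_white in the frame of disc_yellow below 0.105 m and y of any of disc_blue, disc_green, disc_white in the frame of disc_yellow above 0.045 m and y of red_stop in the frame of board above 0.1 m and y of bush_yellow in the frame of board between -0.0485 and -0.0265 m) or (y of each of disc_blue, disc_green, disc_white in the frame of disc_yellow below 0.18 m and y of any of disc_blue, disc_green, disc_white in the frame of disc_yellow above 0.12 m and y of red_stop in the frame of board above 0.1 m and y of bush_yellow in the frame of board between 0.0265 and 0.0485 m) or (y of each of disc_blue, disc_green, disc_white in the frame of disc_yellow below 0.255 m and y of any of disc_blue, disc_green, disc_white in the frame of disc_yellow above 0.195 m and y of red_stop in the frame of board above 0.1 m and y of bush_yellow in the frame of board between 0.1015 and 0.1235 m) or (y of each of disc_blue, disc_green, disc_white in the frame of disc_yellow below 0.03 m and y of red_stop in the frame of board below -0.1 m and y of bush_yellow in the frame of board between 0.1015 and 0.1235 m) or (y of each of disc_blue, disc_green, disc_white in the frame of disc_yellow below 0.105 m and y of any of disc_blue, disc_green, disc_white in the frame of disc_yellow above 0.045 m and y of red_stop in the frame of board below -0.1 m and y of bush_yellow in the frame of board between 0.0265 and 0.0485 m) or (y of each of disc_blue, disc_green, disc_white in the frame of disc_yellow below 0.18 m and y of any of disc_blue, disc_green, disc_white in the frame of disc_yellow above 0.12 m and y of red_stop in the frame of board below -0.1 m and y of bush_yellow in the frame of board between -0.0485 and -0.0265 m) or (y of each of disc_blue, disc_green, disc_white in the frame of disc_yellow below 0.255 m and y of any of disc_blue, disc_green, disc_white in the frame of disc_yellow above 0.195 m and y of red_stop in the frame of board below -0.1 m and y of bush_yellow in the frame of board between -0.1235 and -0.1015 m)) and ((y of each of disc_yellow, disc_green, disc_white in the frame of disc_blue below 0.03 m and y of red_stop in the frame of board above 0.1 m and y of bush_blue in the frame of board between -0.1235 and -0.1015 m) or (y of each of disc_yellow, disc_green, disc_white in the frame of disc_blue below 0.105 m and y of any of disc_yellow, disc_green, disc_white in the frame of disc_blue above 0.045 m and y of red_stop in the frame of board above 0.1 m and y of bush_blue in the frame of board between -0.0485 and -0.0265 m) or (y of each of disc_yellow, disc_green, disc_white in the frame of disc_blue below 0.18 m and y of any of disc_yellow, disc_green, disc_white in the frame of disc_blue above 0.12 m and y of red_stop in the frame of board above 0.1 m and y of bush_blue in the frame of board between 0.0265 and 0.0485 m) or (y of each of disc_yellow, disc_green, disc_white in the frame of disc_blue below 0.255 m and y of any of disc_yellow, disc_green, disc_white in the frame of disc_blue above 0.195 m and y of red_stop in the frame of board above 0.1 m and y of bush_blue in the frame of board between 0.1015 and 0.1235 m) or (y of each of disc_yellow, disc_green, disc_white in the frame of disc_blue below 0.03 m and y of red_stop in the frame of board below -0.1 m and y of bush_blue in the frame of board between 0.1015 and 0.1235 m) or (y of each of disc_yellow, disc_green, disc_white in the frame of disc_blue below 0.105 m and y of any of disc_yellow, disc_green, disc_white in the frame of disc_blue above 0.045 m and y of red_stop in the frame of board below -0.1 m and y of bush_blue in the frame of board between 0.0265 and 0.0485 m) or (y of each of disc_yellow, disc_green, disc_white in the frame of disc_blue below 0.18 m and y of any of disc_yellow, disc_green, disc_white in the frame of disc_blue above 0.12 m and y of red_stop in the frame of board below -0.1 m and y of bush_blue in the frame of board between -0.0485 and -0.0265 m) or (y of each of disc_yellow, disc_green, disc_white in the frame of disc_blue below 0.255 m and y of any of disc_yellow, disc_green, disc_white in the frame of disc_blue above 0.195 m and y of red_stop in the frame of board below -0.1 m and y of bush_blue in the frame of board between -0.1235 and -0.1015 m)) and ((y of each of disc_yellow, disc_blue, disc_white in the frame of disc_green below 0.03 m and y of red_stop in the frame of board above 0.1 m and y of bush_green in the frame of board between -0.1235 and -0.1015 m) or (y of each of disc_yellow, disc_blue, disc_white in the frame of disc_green below 0.105 m and y of any of disc_yellow, disc_blue, disc_white in the frame of disc_green above 0.045 m and y of red_stop in the frame of board above 0.1 m and y of bush_green in the frame of board between -0.0485 and -0.0265 m) or (y of each of disc_yellow, disc_blue, disc_white in the frame of disc_green below 0.18 m and y of any of disc_yellow, disc_blue, disc_white in the frame of disc_green above 0.12 m and y of red_stop in the frame of board above 0.1 m and y of bush_green in the frame of board between 0.0265 and 0.0485 m) or (y of each of disc_yellow, disc_blue, disc_white in the frame of disc_green below 0.255 m and y of any of disc_yellow, disc_blue, disc_white in the frame of disc_green above 0.195 m and y of red_stop in the frame of board above 0.1 m and y of bush_green in the frame of board between 0.1015 and 0.1235 m) or (y of each of disc_yellow, disc_blue, disc_white in the frame of disc_green below 0.03 m and y of red_stop in the frame of board below -0.1 m and y of bush_green in the frame of board between 0.1015 and 0.1235 m) or (y of each of disc_yellow, disc_blue, disc_white in the frame of disc_green below 0.105 m and y of any of disc_yellow, disc_blue, disc_white in the frame of disc_green above 0.045 m and y of red_stop in the frame of board below -0.1 m and y of bush_green in the frame of board between 0.0265 and 0.0485 m) or (y of each of disc_yellow, disc_blue, disc_white in the frame of disc_green below 0.18 m and y of any of disc_yellow, disc_blue, disc_white in the frame of disc_green above 0.12 m and y of red_stop in the frame of board below -0.1 m and y of bush_green in the frame of board between -0.0485 and -0.0265 m) or (y of each of disc_yellow, disc_blue, disc_white in the frame of disc_green below 0.255 m and y of any of disc_yellow, disc_blue, disc_white in the frame of disc_green above 0.195 m and y of red_stop in the frame of board below -0.1 m and y of bush_green in the frame of board between -0.1235 and -0.1015 m)) and ((y of each of disc_yellow, disc_blue, disc_green in the frame of disc_white below 0.03 m and y of red_stop in the frame of board above 0.1 m and y of bush_white in the frame of board between -0.1235 and -0.1015 m) or (y of each of disc_yellow, disc_blue, disc_green in the frame of disc_white below 0.105 m and y of any of disc_yellow, disc_blue, disc_green in the frame of disc_white above 0.045 m and y of red_stop in the frame of board above 0.1 m and y of bush_white in the frame of board between -0.0485 and -0.0265 m) or (y of each of disc_yellow, disc_blue, disc_green in the frame of disc_white below 0.18 m and y of any of disc_yellow, disc_blue, disc_green in the frame of disc_white above 0.12 m and y of red_stop in the frame of board above 0.1 m and y of bush_white in the frame of board between 0.0265 and 0.0485 m) or (y of each of disc_yellow, disc_blue, disc_green in the frame of disc_white below 0.255 m and y of any of disc_yellow, disc_blue, disc_green in the frame of disc_white above 0.195 m and y of red_stop in the frame of board above 0.1 m and y of bush_white in the frame of board between 0.1015 and 0.1235 m) or (y of each of disc_yellow, disc_blue, disc_green in the frame of disc_white below 0.03 m and y of red_stop in the frame of board below -0.1 m and y of bush_white in the frame of board between 0.1015 and 0.1235 m) or (y of each of disc_yellow, disc_blue, disc_green in the frame of disc_white below 0.105 m and y of any of disc_yellow, disc_blue, disc_green in the frame of disc_white above 0.045 m and y of red_stop in the frame of board below -0.1 m and y of bush_white in the frame of board between 0.0265 and 0.0485 m) or (y of each of disc_yellow, disc_blue, disc_green in the frame of disc_white below 0.18 m and y of any of disc_yellow, disc_blue, disc_green in the frame of disc_white above 0.12 m and y of red_stop in the frame of board below -0.1 m and y of bush_white in the frame of board between -0.0485 and -0.0265 m) or (y of each of disc_yellow, disc_blue, disc_green in the frame of disc_white below 0.255 m and y of any of disc_yellow, disc_blue, disc_green in the frame of disc_white above 0.195 m and y of red_stop in the frame of board below -0.1 m and y of bush_white in the frame of board between -0.1235 and -0.1015 m)) and x of bush_yellow in the frame of board between -0.011 and 0.011 m and z of bush_yellow in the frame of board between 0.017 and 0.025 m and angle between each of bush_yellow, bush_blue, bush_green, bush_white's own z axis and vertical below 0.12 rad and linear speed of each of bush_yellow, bush_blue, bush_green, bush_white below 0.02 m/s and contact force between each of bush_yellow, bush_blue, bush_green, bush_white and the fingers below 0.1 N and x of bush_blue in the frame of board between -0.011 and 0.011 m and z of bush_blue in the frame of board between 0.017 and 0.025 m and x of bush_green in the frame of board between -0.011 and 0.011 m and z of bush_green in the frame of board between 0.017 and 0.025 m and x of bush_white in the frame of board between -0.011 and 0.011 m and z of bush_white in the frame of board between 0.017 and 0.025 m).
It fails at once if the tape roll is moved more than 30 mm from its place or tipped over (distance of tape from where it was at the start of the episode above 0.03 m or angle between tape's own z axis and vertical above 0.5 rad).
It fails at once if the can is moved more than 30 mm from its place or tipped over (distance of can from where it was at the start of the episode above 0.03 m or angle between can's own z axis and vertical above 0.5 rad).
It fails at once if the wood block is moved more than 30 mm from its place or tipped over (distance of wood_block from where it was at the start of the episode above 0.03 m or angle between wood_block's own z axis and vertical above 0.5 rad).
It also fails if it takes over 88 s, if anything falls off the work surface, if the arm or the gripper's body presses on something with over 40 N, if the wrist force passes 120 N, or if a joint passes its speed limit or range.

## Robot

A 7-joint arm with a two-finger parallel gripper is mounted at the origin on the work surface. World frame = base frame: x ahead of the robot, y to its left, z up, the work surface at z = 0. Lengths are in m, angles in degrees, forces in N, time in s.
With the tool pointing down it reaches from about 0.35 to 0.775 m from the base axis. Payload 3.1 kg.
Tool frame: the origin (TCP) lies on the centre line of the jaws, within the pads' length; the fingertips stand 17 mm ahead of it and the grasp point (between the pads) lies 2 mm behind it (robot.tip_reach is the distance from the TCP to the fingertips, in m); z points along the fingers, y is the direction in which the jaws open and shut (so a half turn about z gives the same grasp; the last joint's range is limited). The gripper opens to 85 mm and grips with 20 to 120 N. Pads are 22 mm wide; open, the fingers measure 114 mm over their backs; the gripper's body (76 mm by 85 mm) begins 54 mm behind the grasp point. The pads swing forward as they close: fully open they stand 13 mm farther back than shut.
Start: joints at [-67.305, 17.813, 0.802, 86.603, -0.252, 75.585, -1.558], TCP at [0.233, 0.498, 0.218] pointing down, gripper open.
Joint ranges: [-154.91, 154.91], [-16.99, 109.72], [-72.82, 74.43], [7.12, 147.25], [-82.49, 262.49], [11.32, 116.49], [-174.64, 174.64]. Speed limits (degrees/s): [159.86, 159.86, 180, 180, 180, 180, 180].

## Interface

Orientations are given as [roll, pitch, yaw] about the fixed x, y, z axes, in that order (R = Rz(yaw) Ry(pitch) Rx(roll)).
In Python, from station import robot, fingers, vision, workorder, recognise gives the robot as it stands. Calls block until the motion is done:
- robot.move_to(position, orientation): joint-space move of the TCP to a pose.
- robot.line_to(position, orientation=None, velocity=0.15, f_stop=None): straight line of the TCP; orientation=None keeps the orientation; velocity is the mean speed in m/s. With f_stop (N) it stops when the force on the tool has changed by that much, and returns True; else False.
- robot.move_j(angles): joint-space move.
- fingers.gripper_to(opening, force=None): opening from 0.0 (shut) to 1.0 (fully open); force is the grip in N (None keeps the last); returns when the fingers have stopped.
- robot.pause(seconds).
- robot.inverse_kinematics(position, orientation): joint angles nearest the present ones, or None.
- vision.grab_frame(name): name is "side" or "top" or "wrist"; returns the picture (400x640x3 uint8, red, green, blue); there is no depth.
- vision.calibration(name): a dict with "mtx" (3x3 intrinsics, pixels), "extrinsics" (4x4, takes a point from world to camera coordinates); the wrist camera has in their place "T_tool_cam" (4x4, takes a point from camera to tool coordinates, whose origin is the TCP and whose axes are the flange's). Camera axes: x right, y up, looking along -z (the intrinsics and any distortion apply to the point x, -y, -z); pixel columns grow to the right and rows downward; lengths in m; the calibration is good to about 2 mm. The wrist camera is an equidistant fisheye: a pixel r from the principal point sees the ray r / f radians off the axis. A picture is of the moment at which its call begins: read the wrist's pose just before it. calibration takes no time and is no camera call.
A pose or a line that the arm cannot do raises robot.PlanningError and nothing moves.
- workorder.close_job(): hands the job in, once; it reports no verdict.
Trained networks look in the newest picture that a camera, given by its name, has taken for a name from the list of things; names that differ only in an ending like _2 or _b are one class to them, and where a whole thing is asked for, a point or a joint stands for the part that bears it (a point fixed in the world has none). Each returns a list of dicts, best first, with "p" (0 to 1); they miss things now and then, are a little off and sometimes report something else, mostly with a low value. They report only what shows in the picture. A call takes as long as a camera call. They do not tell look-alikes from the thing itself.
- recognise(label, camera): "rect" ([centre column, centre row, width, height] in pixels, round what is visible of it).
Readings, each from a call of its own:
- robot.current_time_s(): time.
- robot.current_joint_positions(): joint angles.
- robot.current_dq(): joint speeds.
- robot.current_joint_torque(): joint torques, N m.
- robot.current_tool_pos(): TCP position.
- robot.current_eef_rot(): TCP orientation.
- robot.current_contact_force(): force on the tool from outside, world axes, zero at the start.
- robot.current_torque(): the same for the moment, N m.
- robot.current_finger_gap(): opening from 0.0 (shut) to 1.0 (fully open).
Only numpy, scipy, OpenCV 4.12 (cv2) and the standard library are available. Lean on these libraries where they do the work, as an engineer would, in place of code of your own. Each camera call takes 0.05 s, during which the arm holds its last target. There are 200 camera calls.

## Working session

There is one attempt and no reset: what is moved stays moved. The work goes in short steps, each a Python script; the robot and the scene stay as the last script left them, time stands still between calls to the robot, and variables do not carry over. Pictures are saved under pics/ and viewed, about 12 in all and at most 16, crops included, and the job is handed in when it is done.

```bash
mkdir -p pics; ls; python3 - <<'E'
from station import robot, fingers, vision, workorder, recognise
import cv2, numpy as np
np.set_printoptions(precision=4,suppress=True)
for n in ("top","side"):
    im=vision.grab_frame(n); cv2.imwrite(f"pics/{n}1.png",im[:,:,::-1])
    c=vision.calibration(n); print(n,c)
    for l in ("bush_green","board","red_stop","disc_green","tape","can","wood_block"):
        print(l,[(np.round(d["rect"]).tolist(),round(d["p"],2)) for d in recognise(l,n)][:8])
print(vision.calibration("wrist"), robot.current_eef_rot(), robot.current_time_s())
E
```

```text
pics
top {'mtx': array([[386.9479,   0.    , 319.9661],
       [  0.    , 386.9479, 194.548 ],
       [  0.    ,   0.    ,   1.    ]]), 'extrinsics': array([[-0.0112, -0.9994,  0.0318, -0.0092],
       [ 0.9958, -0.0083,  0.0908, -0.4914],
       [-0.0905,  0.0327,  0.9954, -0.9845],
       [ 0.    ,  0.    ,  0.    ,  1.    ]])}
bush_green [([246.0, 152.0, 21.0, 21.0], 0.77), ([279.0, 209.0, 18.0, 19.0], 0.63), ([277.0, 259.0, 23.0, 19.0], 0.6)]
board [([343.0, 132.0, 137.0, 42.0], 0.63)]
red_stop [([280.0, 129.0, 11.0, 34.0], 0.72), ([470.0, 155.0, 44.0, 34.0], 0.37)]
disc_green [([284.0, 210.0, 16.0, 22.0], 0.71), ([156.0, 219.0, 53.0, 40.0], 0.58)]
tape [([154.0, 161.0, 39.0, 35.0], 0.71)]
can [([471.0, 155.0, 47.0, 31.0], 0.74)]
wood_block [([154.0, 221.0, 52.0, 41.0], 0.75)]
side {'mtx': array([[404.2375,   0.    , 313.3482],
       [  0.    , 404.2375, 201.4481],
       [  0.    ,   0.    ,   1.    ]]), 'extrinsics': array([[ 0.732 , -0.6812, -0.0127, -0.3691],
       [ 0.3814,  0.3942,  0.8362, -0.2491],
       [-0.5646, -0.6169,  0.5483, -0.9261],
       [ 0.    ,  0.    ,  
[... 173 characters left out ...]
 19.0, 12.0], 0.64), ([448.0, 251.0, 32.0, 62.0], 0.29)]
disc_green [([280.0, 217.0, 11.0, 4.0], 0.48), ([254.0, 160.0, 25.0, 21.0], 0.29)]
tape [([255.0, 158.0, 26.0, 21.0], 0.77)]
can [([449.0, 250.0, 34.0, 62.0], 0.7), ([309.0, 225.0, 17.0, 22.0], 0.33), ([268.0, 191.0, 14.0, 17.0], 0.15)]
wood_block [([221.0, 175.0, 38.0, 28.0], 0.84)]
{'mtx': array([[309.7069,   0.    , 319.1594],
       [  0.    , 309.7069, 197.1109],
       [  0.    ,   0.    ,   1.    ]]), 'T_tool_cam': array([[ 0.0013,  0.9614,  0.2753,  0.0685],
       [ 1.    , -0.0012, -0.0007,  0.0008],
       [-0.0003,  0.2753, -0.9614, -0.1552],
       [ 0.    ,  0.    ,  0.    ,  1.    ]])} [-179.9998    0.0017  154.9205] 0.8
```

```bash
python3 - <<'E'
import cv2
a=cv2.imread("pics/top1.png")[90:290,120:520]; cv2.imwrite("pics/topc.png",cv2.resize(a,None,fx=2,fy=2,interpolation=cv2.INTER_CUBIC))
E
```

```text
(no output)
```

View pics/topc.png

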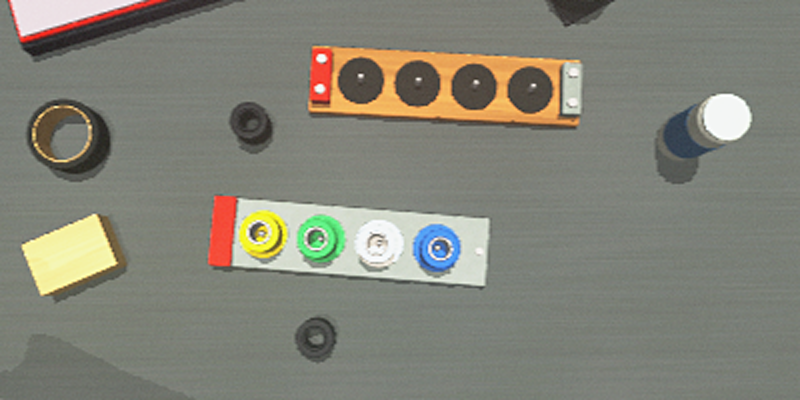

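View pics/side1.png

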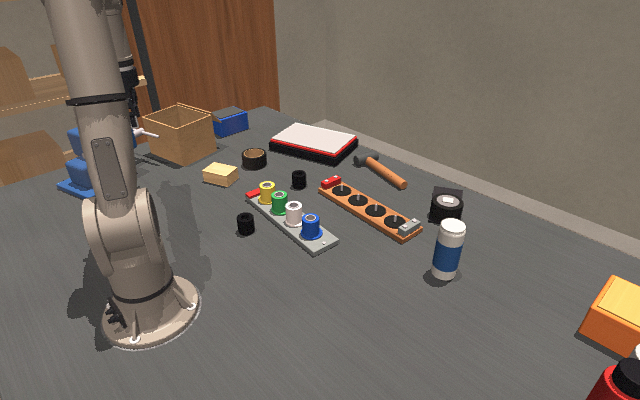

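The top view (crop is 2x, offset 120,90) shows the plate's red end at left, px (231,206). From that end the bushes run yellow (251,206), green (280,209), white (309,211), blue (339,213). The board's red bar is also at left, px (280,128), with washers at (300,130), (329,131), (357,133) and (385,135). Three things have the bush_green shape: the green one at (280,209) and black ones at (245,152) and (278,259). Only the one at (280,209) is green and on the plate, and the crop confirms it. So blue goes beside the red bar, then white, then green, and yellow goes on the far pin.

```bash
cat > h.py <<'E'
from station import robot, fingers, vision, workorder, recognise
import cv2, numpy as np
from scipy.spatial.transform import Rotation as Rn
np.set_printoptions(precision=4,suppress=True)
def ray_plane(d,T,z):            # d camera ray (x right,y up,-z fwd), T cam->world
    w=T[:3,:3]@d; return T[:3,3]+w*(z-T[2,3])/w[2]
def top_px(uv,z,cam="top"):
    c=vision.calibration(cam); K=c["mtx"]
    d=np.array([(uv[0]-K[0,2])/K[0,0],-(uv[1]-K[1,2])/K[1,1],-1]); return ray_plane(d,np.linalg.inv(c["extrinsics"]),z)
def tool_T():
    T=np.eye(4); T[:3,:3]=Rn.from_euler("xyz",robot.current_eef_rot(),degrees=True).as_matrix(); T[:3,3]=robot.current_tool_pos(); return T
def wrist_px(uv,z,T):            # T tool pose
    c=vision.calibration("wrist"); K=c["mtx"]
    a=np.array([(uv[0]-K[0,2])/K[0,0],(uv[1]-K[1,2])/K[1,1]]); r=np.linalg.norm(a)+1e-9
    d=np.array([a[0]/r*np.sin(r),-a[1]/r*np.sin(r),-np.cos(r)]); return ray_plane(d,T@c["T_tool_cam"],z)
def wrist_proj(p,T):
    c=vision.calibration("wrist"); K=c["mtx"]; q=(np.linalg.inv(T@c["T_tool_cam"])@np.r_[p,1])[:3]*[1,-1,-1]
    rho=np.hypot(q[0],q[1]); r=np.arctan2(rho,q[2]); return K[:2,2]+K[0,0]*r*q[:2]/rho
E
python3 - <<'E'
from h import *
B=[top_px(p,.0745) for p in [(251,206),(280,209),(309,211),(339,213)]]
P=[top_px(p,.021) for p in [(300,130),(329,131),(357,133),(385,135)]]
print(np.array(B),np.array(P))
print("black",top_px((245,152),.05),top_px((278,259),.05),"can",top_px((460,168),0))
b=np.mean(B,0); p=np.mean(P,0); print(b,p)
for nm,c,z in (("p",b,.27),("b",p,.24)):
    robot.move_to([c[0],c[1],z],[180,0,86]) 
    T=tool_T(); im=vision.grab_frame("wrist"); cv2.imwrite(f"pics/w{nm}.png",im[:,:,::-1]); np.save(f"T{nm}.npy",T)
    print(T[:3,3],robot.current_eef_rot(),robot.current_joint_positions(),robot.current_time_s())
E
```

```text
[[ 0.4598  0.1569  0.0745]
 [ 0.4518  0.0861  0.0745]
 [ 0.4462  0.0151  0.0745]
 [ 0.4406 -0.0586  0.0745]] [[ 0.6631  0.0368  0.021 ]
 [ 0.6602 -0.0399  0.021 ]
 [ 0.6545 -0.1142  0.021 ]
 [ 0.6489 -0.1888  0.021 ]]
black [0.5989 0.1762 0.05  ] [0.3288 0.093  0.05  ] can [ 0.5624 -0.3951  0.    ]
[0.4496 0.0499 0.0745] [ 0.6567 -0.0765  0.021 ]
[0.4495 0.0518 0.2697] [-179.9683   -0.0032   86.2072] [-41.9823   4.8696  36.271   96.2392  -2.9328  79.8752  -9.0852] 2.6667
[ 0.6565 -0.0751  0.2403] [179.9578  -0.1018  86.1211] [-20.6438  36.8113  48.7419  65.3369 -26.8904  88.5597  18.5887] 3.6833
```

View pics/wp.png

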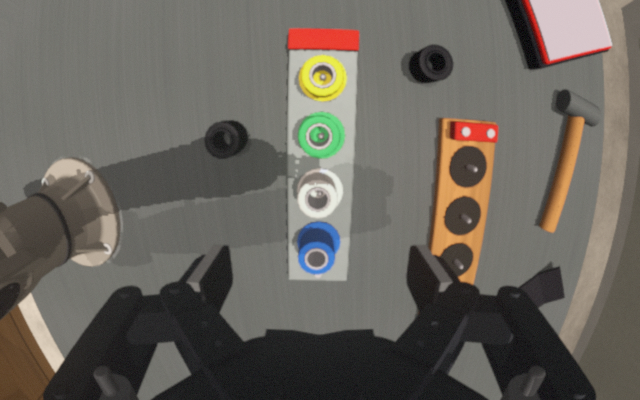

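View pics/wb.png

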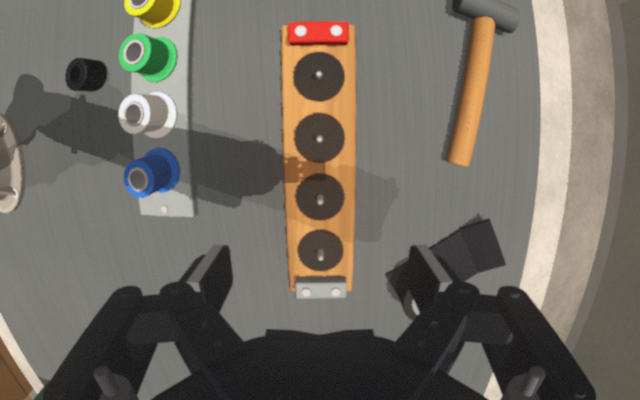

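```bash
python3 - <<'E'
from h import *
Tb=np.load("Tb.npy");Tp=np.load("Tp.npy")
im=cv2.imread("pics/wb.png"); g=im.max(2)
m=(g<75).astype(np.uint8); n,l,s,c=cv2.connectedComponentsWithStats(m)
W=[]
for uv in [(319,76),(319,137),(319,196),(319,250)]:
    cs,_=cv2.findContours((m[uv[1]-32:uv[1]+32,280:360]).copy(),cv2.RETR_EXTERNAL,cv2.CHAIN_APPROX_NONE)
    k=max(cs,key=cv2.contourArea); k=cv2.convexHull(k)+np.array([280,uv[1]-32]); e=cv2.fitEllipse(k)
    W.append(wrist_px(e[0],.021,Tb)); print(np.round(e[0],1),np.round(e[1],1),W[-1])
W=np.array(W); print(np.linalg.norm(np.diff(W,axis=0),axis=1))
for uv in [(323,76),(319,134),(318,192),(316,259)]: print(wrist_px(uv,.0745,Tp))
a=cv2.imread("pics/wp.png")[45:285,260:380]; a=cv2.resize(a,None,fx=4,fy=4,interpolation=cv2.INTER_CUBIC)
cv2.imwrite("pics/wpc.png",np.hstack([a[:480],a[480:]])[:, :])
E
```

```text
[318.5  75.9] [46.3 47.7] [0.6649 0.0375 0.021 ]
[316.9 158.9] [ 5.6 13.9] [ 0.6561 -0.0632  0.021 ]
[319.5 196. ] [44.3 45.1] [ 0.6562 -0.1104  0.021 ]
[315.1 250.6] [2.2 3.3] [ 0.6453 -0.1855  0.021 ]
[0.101  0.0472 0.0759]
[0.4624 0.161  0.0745]
[0.4537 0.0955 0.0745]
[0.4482 0.028  0.0745]
[ 0.4399 -0.0593  0.0745]
```

View pics/wpc.png

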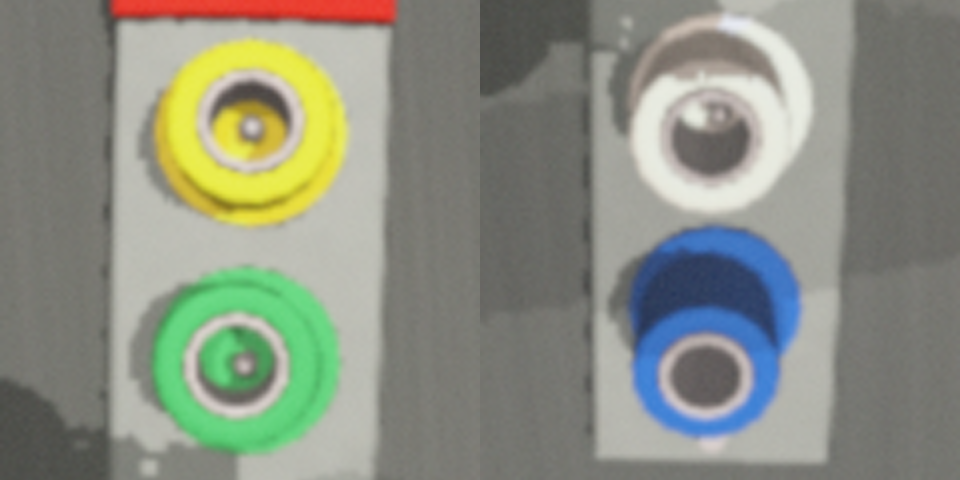

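The crop confirms the order from the red end: yellow, green, white, blue. Sleeve centres in the wrist picture are about (322.5,74.8), (319.3,136.5), (318.5,199.3) and (316.5,258.8). I'll fuse these with a fit on the top camera.

```bash
python3 - <<'E'
from h import *
Tb=np.load("Tb.npy");Tp=np.load("Tp.npy")
def fit(im,uv,h,thr):
    S=8; x0,y0=uv[0]-h,uv[1]-h
    a=cv2.resize(im[y0:y0+2*h+1,x0:x0+2*h+1].max(2),None,fx=S,fy=S,interpolation=cv2.INTER_CUBIC)
    cs,_=cv2.findContours((a<thr).astype(np.uint8),cv2.RETR_EXTERNAL,cv2.CHAIN_APPROX_NONE)
    k=cv2.convexHull(max(cs,key=cv2.contourArea)); e=cv2.fitEllipse(k)
    return (np.array(e[0])+.5)/S-.5+[x0,y0], np.array(e[1])/S
t=cv2.imread("pics/top1.png"); w=cv2.imread("pics/wb.png")
A=[];C=[]
for uv in [(300,130),(329,131),(357,133),(385,135)]:
    c,d=fit(t,uv,13,85); A.append(top_px(c,.021)); print("top",c,d)
for uv in [(319,76),(319,137),(319,196),(319,250)]:
    c,d=fit(w,uv,27,85); C.append(wrist_px(c,.021,Tb)); print("wr",c,d)
A=np.array(A);C=np.array(C);print(A,C)
for M in(A,C): print(np.linalg.norm(np.diff(M,axis=0),axis=1))
print(np.array([wrist_px(uv,.0745,Tp) for uv in [(322.2,74.4),(319,136.1),(318.2,198.9),(316.2,258.4)]]))
# top: sleeve centres by Hough in upscaled crops
a=cv2.resize(t[195:225,235:355],None,fx=8,fy=8,interpolation=cv2.INTER_CUBIC)
a=np.vstack([np.hstack([a[:, :480]]),a[:,480:]]);cv2.imwrite("pics/tc.png",a)
E
```

```text
top [300.0432 129.9995] [22.1346 22.5742]
top [328.3895 131.5632] [22.06   22.2342]
top [356.5408 133.0214] [21.8164 22.4965]
top [384.5743 134.5761] [21.8992 22.3559]
wr [318.4102  76.1574] [47.4002 49.1002]
wr [318.92   137.5483] [47.6702 48.162 ]
wr [319.4544 196.0888] [45.2956 46.6592]
wr [320.1406 249.8259] [39.1578 42.9906]
[[ 0.6631  0.0367  0.021 ]
 [ 0.6587 -0.0382  0.021 ]
 [ 0.6545 -0.113   0.021 ]
 [ 0.6501 -0.1877  0.021 ]] [[ 0.6648  0.0372  0.021 ]
 [ 0.6604 -0.0372  0.021 ]
 [ 0.6561 -0.1104  0.021 ]
 [ 0.652  -0.1848  0.021 ]]
[0.0751 0.0748 0.0748]
[0.0745 0.0734 0.0745]
[[ 0.4617  0.1629  0.0745]
 [ 0.4536  0.0932  0.0745]
 [ 0.4479  0.0196  0.0745]
 [ 0.4402 -0.0585  0.0745]]
```

View pics/tc.png

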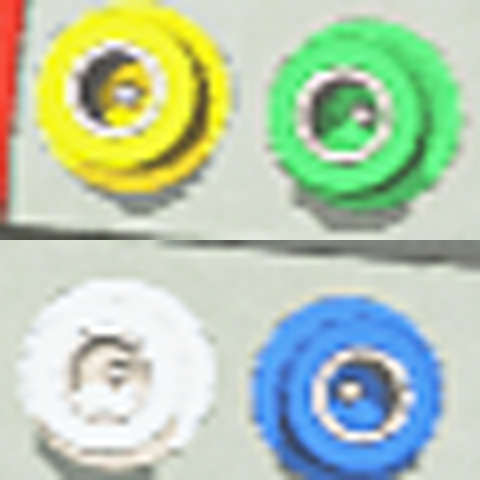

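Both cameras agree to about 2 mm, so I'll start moving with the blue bush.

```bash
cat >> h.py <<'E'
B=dict(yellow=(.461,.162),green=(.453,.093),white=(.446,.018),blue=(.4395,-.0592))
P=[(.664,.037),(.6595,-.0377),(.6553,-.1117),(.651,-.1863)]   # from red bar
O=[180,0,86]; ZG=.048; ZH=.15
def pick(n):
    x,y=B[n]; fingers.gripper_to(1.0)
    robot.move_to([x,y,ZH],O); robot.line_to([x,y,ZG],velocity=.12,f_stop=15)
    fingers.gripper_to(0.0,40); print(n,"gap",robot.current_finger_gap(),"tcp",robot.current_tool_pos())
    robot.line_to([x,y,ZH],velocity=.15)
def hover(i,d=(0,0)):
    robot.move_to([P[i][0]-d[0],P[i][1]-d[1],ZH],O)
def look(name):
    T=tool_T(); im=vision.grab_frame("wrist"); cv2.imwrite(f"pics/{name}.png",im[:,:,::-1]); np.save(f"{name}.npy",T)
    print("gap",robot.current_finger_gap(),"t",robot.current_time_s())
def place(i,d=(0,0)):
    x,y=P[i][0]-d[0],P[i][1]-d[1]
    robot.line_to([x,y,.078],velocity=.15); s=robot.line_to([x,y,ZG-.003],velocity=.04,f_stop=8)
    print("stopped",s,robot.current_tool_pos(),robot.current_contact_force())
    return s
def release():
    p=robot.current_tool_pos(); fingers.gripper_to(1.0); robot.line_to([p[0],p[1],ZH],velocity=.2); print("t",robot.current_time_s())
E
python3 - <<'E'
from h import *
pick("blue"); hover(0); look("hb"); T=np.load("hb.npy"); p=T[:3,3]; print(p,wrist_proj(p+[0,0,.0265],T))
E
```

```text
blue gap 0.5368451620049576 tcp [ 0.4397 -0.0591  0.0489]
gap 0.5364909994324195 t 8.15
[0.6629 0.0351 0.1495] [315.829  265.3618]
```

View pics/hb.png

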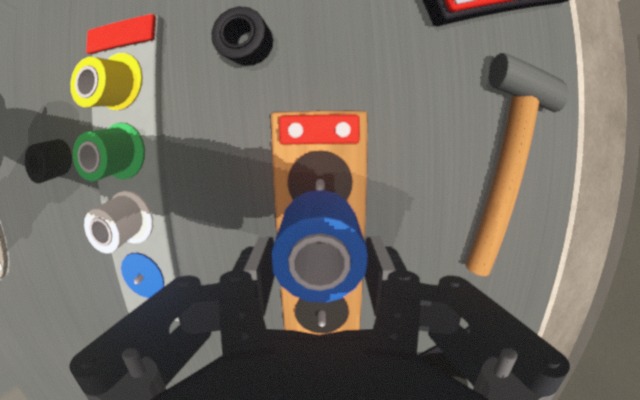

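Blue is held upright. Its sleeve is at about (319,262) against a predicted (316,265), so it is centred to about 2 mm. Placing it now.

```bash
python3 - <<'E'
from h import *
s=place(0)
p=robot.current_tool_pos()
if p[2]<.054:
    release(); look("a1")
E
```

```text
stopped True [0.6634 0.0372 0.0471] [ 0.5342 -0.0856  4.2007]
t 10.6583
gap 1.0045455612524152 t 10.7083
```

It landed at the expected height (bottom on washer at TCP z of about 0.047). Next white and green, each with the height check before release.

```bash
python3 - <<'E'
from h import *
for n,i in (("white",1),("green",2),("yellow",3)):
    pick(n); hover(i); look("h"+n); place(i)
    if robot.current_tool_pos()[2]>.052 or robot.current_finger_gap()<.45: print("CHECK",n); break
    release()
else:
    robot.move_to([.55,-.06,.3],O); look("end"); im=vision.grab_frame("top"); cv2.imwrite("pics/top2.png",im[:,:,::-1])
E
```

```text
white gap 0.5417111159562963 tcp [0.4463 0.0182 0.0489]
gap 0.5377041256700726 t 15.0333
stopped True [ 0.6589 -0.0375  0.0471] [-0.3624 -0.0577  3.7955]
t 17.5333
green gap 0.5429107406470016 tcp [0.4532 0.0933 0.049 ]
gap 0.5399805593991419 t 22.175
stopped True [ 0.6547 -0.1114  0.0472] [-0.0362  0.4752  4.4495]
t 24.675
yellow gap 0.5456109445685152 tcp [0.4612 0.1622 0.049 ]
gap 0.5402819868002824 t 29.9833
stopped True [ 0.6504 -0.1859  0.0472] [-0.3567  0.6388  3.5632]
t 32.4917
gap 0.9997278622161099 t 33.425
```

```bash
python3 - <<'E'
import cv2,numpy as np
a=cv2.imread("pics/end.png"); b=cv2.imread("pics/top2.png")[90:290,120:520]
cv2.imwrite("pics/endc.png",np.vstack([cv2.resize(a[:280,100:560],(600,365)),cv2.resize(b,(600,300))])[:600])
E
```

```text
(no output)
```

View pics/endc.png

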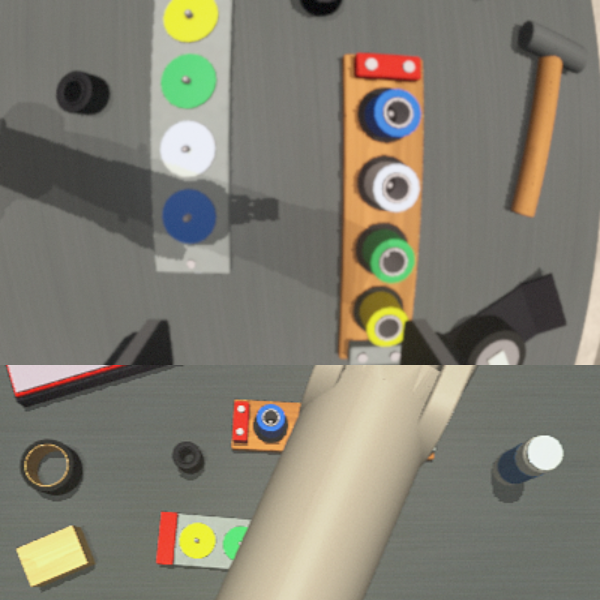

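Blue, white, green and yellow now stand upright on the pins, counted from the red bar. The discs are empty, and the tape, can and block are where they were. All four landed at the same seating height (TCP z 0.0471–0.0472). Handing in.

```bash
python3 -c "
from station import robot,workorder
workorder.close_job(); print(robot.current_time_s())"
```

```text
the job is handed in; nothing more can be done
the job is handed in; nothing more can be done
```

All four bushes are on the board's pins in reverse order and the job is handed in. The robot's clock read 33.4 s (limit 88 s) at my last check. From the red bar they now stand blue, white, green, yellow; on the plate they stood yellow, green, white, blue from its red end.

- **Seating:** Each bush stopped at a TCP height of 47.1–47.2 mm, about where a bush flat on its washer should stop. A bush caught on a pin would have stopped well above that.
- **Final pictures:** The wrist picture showed all four upright in the right order and the four discs empty. The top picture showed the tape, can and block in their places. In that top view the arm hid all but the blue bush, so for white, green and yellow I relied on the wrist picture and the heights.
- **Camera disagreement:** The top and wrist cameras differed by up to about 4 mm on positions. I averaged them, and the blue bush sat about 2 mm off centre in the grip. Both are well inside the 8 mm bore clearance.
- **Look-alikes:** The two black bushes were left alone.

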